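# Press a paperweight together and hold the cam lever at full lift

## Task

Make up the paperweight on the small bench press: its cork foot already lies in the seat of the round lift table, so set the steel disc squarely centred on the cork, then the wooden disc centred on the steel, and swing the press head over the stack until it meets its stop. Then raise the cam lever until it stands straight up, which is the top of the cam's lift where the self-adhesive stack is squeezed hardest against the pad, and finish while still holding it there, because the lever springs back down when let go. Leave the other things on the counter where they are.

Things in the scene. Friction and masses are not known exactly. Their poses are not given: they have to be found in the camera images.
- press: Bench press with a grey cast bed 222 x 152 x 14 mm, fixed. Origin: on the counter (z = 0) straight under the lift table's centre; x axis from there to the steel column (100 mm behind), y axis to the left seen from the robot. The cam shaft runs along its y, 40 mm above the counter; the lever is on its -y side, the head swings away to +y, leaving free room above the lift table.
- seat (a point): Centre of the seat floor of the round steel lift table (86 mm across). At rest it is 74 mm above the counter; a lip 71 mm inside and 2.5 mm high surrounds the seat. The cam lifts table and stack by about 10 mm at most.
- foot: Paperweight's cork foot, flat disc 68 mm across and 6 mm thick, lying in the seat from the start. Origin: centre of its underside, z up.
- weight: Dark steel disc 60 mm across and 12 mm thick (about 0.26 kg), lying flat on the counter to the left or right of the press. Origin: centre of its underside.
- face: Wooden disc 54 mm across and 12 mm thick (20 g), lying flat on the counter on the other side of the press. Origin: centre of its underside. On the finished stack its top is 104 mm above the counter at rest, 5 mm under the pad.
- head (a joint): Swing of the press head about the upright column axis (press frame x = 100 mm, y = 0). 0 = over the stack, against the stop; about 1.2 to 1.5 = swung away to the press's +y side as at the start. Stiff to about 1 N at the knob, stays where it is left.
- head_knob (a point): Centre of the black ball knob, 22 mm across, that stands on top of the head's outer end, 120 mm from the column axis and 172 mm above the counter (the top of the head arm lies at 150 mm). Grip it or push it round the column; at joint 0 it is 20 mm in front of the seat's centre.
- pad: Round rubber-faced pressure pad, 54 mm across, under the head, 100 mm from the column axis; underside (origin, centre) 109 mm above the counter. It is spring loaded: at full lift the complete stack pushes it up about 4 mm with some 30 N; without the whole stack the table does not reach it.
- lever_angle (a joint): Angle of the cam lever about the cam shaft. 0 = at rest, pointing to the robot (press -x), 15 degrees above level; grows as it is raised; 1.31 = straight up = highest lift; stop at 1.76, past the top, where the lift is less again. A spring pulls it back to 0: about 4 N at the grip at rest, up to 8 N on the way, about 5 N when upright.
- lever: Cam lever: flat steel arm, 105 x 16 x 8 mm, on the outer side of the press (press y = -83 mm), from the hub on the cam shaft (origin: on the shaft axis, 40 mm above the press origin) to the black grip.
- lever_grip: Black revolving sleeve at the lever's end, 20 mm across, 44 mm long, axis parallel to press y. Origin: its centre, 105 mm from the cam shaft axis and at press y = -114 mm; 67 mm above the counter at rest, 145 mm with the lever upright. It spins freely on its pin: it can be pinched from above, fingers closing along press x, and carried round the arc.
- bulldog_clip: Blue plastic peg-style clip 85 x 24 x 22 mm lying on the counter; leave alone. Origin under its centre.
- pen_cup: White ceramic pen cup 76 mm across, 100 mm tall with pens up to 180 mm; leave alone. Origin under its centre.
- tape_dispenser: Square steel tape dispenser 62 x 125 x 100 mm; leave alone. Origin under its centre.
- desk_bell: Reception bell 84 mm across, 53 mm tall; leave alone. Origin under its centre.
- ink_stamp: Hand stamp with ball grip, 60 x 26 x 67 mm; leave alone. Origin under its centre.
- clip1: Large silver binder clip in the grey clip tray behind the press; leave alone.
- clip2: Second binder clip in the tray; leave alone.
- clip3: Third binder clip in the tray; leave alone.
Things that resemble listed ones, but are neither listed nor needed, are in the scene too. Leave any purple look-alike of the weight alone.

How it is judged (in metres and radians):
On the way, in this order (a step that is already met when the one before it is completed fails the run):
1. the steel disc lies flat and centred on the cork foot in the seat, let go (horizontal distance between foot and seat below 0.004 m and z of foot in the frame of seat between -0.002 and 0.002 m and horizontal distance between weight and foot below 0.005 m and z of weight in the frame of foot between 0.004 and 0.008 m and contact force between the fingers and weight below 0.05 N), for 0.2 s.
2. the wooden disc lies flat and centred on the steel disc, let go (horizontal distance between foot and seat below 0.004 m and z of foot in the frame of seat between -0.002 and 0.002 m and horizontal distance between weight and foot below 0.005 m and z of weight in the frame of foot between 0.004 and 0.008 m and horizontal distance between face and weight below 0.005 m and z of face in the frame of weight between 0.01 and 0.014 m and contact force between the fingers and face below 0.05 N), for 0.2 s.
3. the head is swung over the stack to its stop (horizontal distance between foot and seat below 0.004 m and z of foot in the frame of seat between -0.002 and 0.002 m and horizontal distance between weight and foot below 0.005 m and z of weight in the frame of foot between 0.004 and 0.008 m and horizontal distance between face and weight below 0.005 m and z of face in the frame of weight between 0.01 and 0.014 m and value of joint head below 0.06 rad), for 0.2 s.
At the end, for the whole second after the job is handed in: Lever still, within 0.12 rad of straight up, held by the fingers (over 1 N on its arm or grip); head within 0.06 rad of its stop; foot in the seat, steel disc centred on it and wooden disc on the steel, each within 5 mm and flat; pad presses the wooden disc with over 15 N (all of step 3 and value of joint lever_angle between 1.189 and 1.429 rad and velocity of joint lever_angle between -0.1 and 0.1 rad/s and contact force between the fingers and lever above 1 N and contact force between pad and face above 15 N and angle between face's own z axis and vertical below 0.06 rad); the arm keeps its last pose, push and grip.
It fails at once if one of the other things on the counter is pushed more than 30 mm or knocked over (distance of any of bulldog_clip, pen_cup, tape_dispenser, desk_bell, ink_stamp, clip1, clip2, clip3 from where it was at the start of the episode above 0.03 m or angle between any of bulldog_clip, pen_cup, tape_dispenser, desk_bell, ink_stamp's own z axis and vertical above 0.5 rad).
It also fails if it takes over 72 s, if anything falls off the work surface, if the arm or the gripper's body presses on something with over 40 N, if the wrist force passes 120 N, or if a joint passes its speed limit or range.

## Robot

A 6-joint arm with a two-finger parallel gripper is mounted at the origin on the work surface. World frame = base frame: x ahead of the robot, y to its left, z up, the work surface at z = 0. Lengths are in mm, angles in rad, forces in N, time in s.
With the tool pointing down it reaches from about 275 to 1000 mm from the base axis. Payload 8.4 kg.
Tool frame: the origin (TCP) lies on the centre line of the jaws, within the pads' length; the fingertips stand 25 mm ahead of it and the grasp point (between the pads) lies 6 mm ahead of it; z points along the fingers, y is the line along which they close (so a half turn about z gives the same grasp; the last joint's range is limited). The gripper opens to 85 mm and grips with 20 to 120 N. Pads are 22 mm wide; open, the fingers measure 114 mm over their backs; the gripper's body (76 mm by 85 mm) begins 54 mm behind the grasp point. The pads swing forward as they close: fully open they stand 13 mm farther back than shut.
Start: joints at [1.151, 0.353, 1.633, -0, 1.155, -0.002], TCP at [253.593, 571.243, 256.281] pointing down, gripper open.
Joint ranges: [-2.63, 2.63], [-0.92, 2.1], [0.06, 2.66], [-1.3, 4.44], [0, 2.69], [-3.02, 3.02]. Speed limits (rad/s): [2.22, 2.22, 2.79, 3.14, 3.14, 3.14].

## Interface

Orientations are given as [roll, pitch, yaw] about the fixed x, y, z axes, in that order (R = Rz(yaw) Ry(pitch) Rx(roll)).
In Python, from rig import r gives the robot as it stands.
- The arm moves only by the shell command python3 -m jog 'ROWS' [FORCE]. ROWS is JSON, a list of rows, each a list of 3 entries, a list of its own where there are three numbers: the turn, a rotation vector about the tool's x, y, z in rad, then the shift along the tool's x, y, z in m, then the opening, from -1 (shut) to 1 (fully open). In form: [[[rx, ry, rz], [x, y, z], gripper], ...]. A call has 1 to 12 rows; each row shifts and turns the commanded pose from where the row before left it, along the tool's axes as they then stand; what a row does not reach is not made up. A row lasts 1/10 s, in which the tool goes at most 50 mm and 8.59 degrees, less where a joint would pass 70% of its speed; a pose out of reach is approached as far as the arm can. A call with a gripper value outside its range is refused whole. The fingers move at their own pace and stop on an object; FORCE is the grip in N (left out, the last holds). Time passes only in rows, so rows that do not move let the fingers close. It gives the time, the measured TCP pose, the force, the opening and the grip force at its end, in the units of the state.
- r.sense(): the state, without advancing time (a new reading comes with each control period).
- r.grab_frame(name): name is "side" or "top" or "wrist"; returns the picture (384x512x3 uint8, red, green, blue); there is no depth.
- r.camera_params(name): a dict with "fx", "fy", "cx", "cy" (pixels), "rvec" (rotation vector, rad) and "tvec" (3), from world to camera coordinates, as OpenCV has them; the wrist camera has in their place "hand_eye" (4x4, takes a point from camera to tool coordinates, whose origin is the TCP and whose axes are the flange's). Camera axes: x right, y down, z forward; pixel columns grow to the right and rows downward; lengths in mm; the calibration is good to about 2 mm. The wrist camera is an equidistant fisheye: a pixel r from the principal point sees the ray r / f radians off the axis. A picture is of the moment at which its call begins: read the wrist's pose just before it. camera_params takes no time and is no camera call.
- r.sign_off(): hands the job in; it is judged then, once.
The state is a dict: "clock": time; "qpos": joint angles; "qvel": joint speeds; "joint_efforts": joint torques, N m; "eef_pos": TCP position; "tcp_rot": TCP orientation; "contact_force": force on the tool from outside, world axes, zero at the start; "wrist_torque": the same for the moment, N m; "opening": opening from 0.0 (shut) to 1.0 (fully open); "grasp_force": force on a finger pad.
Only numpy, scipy, OpenCV 4.12 (cv2) and the standard library are available. Lean on these libraries where they do the work, as an engineer would, in place of code of your own. Each camera call takes 0.05 s, during which the arm holds its last target. There are 200 camera calls.

## Working session

There is one attempt and no reset: what is moved stays moved. The work goes in short steps, Python scripts to look and compute and a shell command to move; the robot and the scene stay as the last step left them, time stands still between calls to the robot, and variables do not carry over. Pictures are saved under pics/ and viewed, at most 12 in all, crops included, and the job is handed in when it is done.

```bash
ls; mkdir -p pics; python3 - <<'E'
from rig import r
import cv2,json
s=r.sense();print(s)
for n in("top","side"):
    print(n,r.camera_params(n)); cv2.imwrite(f"pics/{n}0.png",r.grab_frame(n)[:,:,::-1])
print(r.camera_params("wrist"))
E
```

```text
pics
{'clock': 0.0, 'qpos': array([ 1.15059749e+00,  3.53644089e-01,  1.63415774e+00,  5.01676636e-06,
        1.15520287e+00, -2.38372600e-03]), 'qvel': array([ 0.00090815,  0.00056569, -0.0014521 , -0.00119182, -0.00013919,
        0.0012592 ]), 'joint_efforts': array([ 6.53367060e-04, -6.05246472e+01, -3.42065620e+01,  1.43457351e-04,
        9.15819575e-03,  3.80332301e-05]), 'eef_pos': array([253.40627516, 570.82471733, 255.55409586]), 'tcp_rot': array([-3.14018062e+00, -7.95276863e-06,  2.72377551e+00]), 'contact_force': array([0.18712483, 0.52512129, 0.84420605]), 'wrist_torque': array([-0.05454591,  0.02773263, -0.02644512]), 'grasp_force': 0.0, 'opening': 1.0024314284132825}
top {'fx': 403.7459829013581, 'fy': 403.7459829013581, 'cx': 254.8154172831628, 'cy': 193.81648314794631, 'rvec': array([ 2.18451883, -2.12365965,  0.18912883]), 'tvec': array([ -51.97033533,  584.79887672, 1387.16121312])}
side {'fx': 397.9237967176373, 'fy': 397.9237967176373, 'cx': 250.29246092703067, 'cy': 187.029106646847, 'rvec': array([ 0.21071086, -2.74556909,  1.40263241]), 'tvec': array([ 545.4329522 ,  172.5322608 , 1423.96521077])}
{'fx': 297.3186396354542, 'fy': 297.3186396354542, 'cx': 256.55746508405986, 'cy': 193.59891349925064, 'hand_eye': array([[-5.69408971e-04, -9.64610213e-01, -2.63679376e-01,
         6.71364109e+01],
       [ 9.99999737e-01, -6.67503238e-04,  2.82432476e-04,
         4.68220049e-01],
       [-4.48444089e-04, -2.63679146e-01,  9.64610339e-01,
        -1.16988412e+02],
       [ 0.00000000e+00,  0.00000000e+00,  0.00000000e+00,
         1.00000000e+00]])}
```

View pics/top0.png

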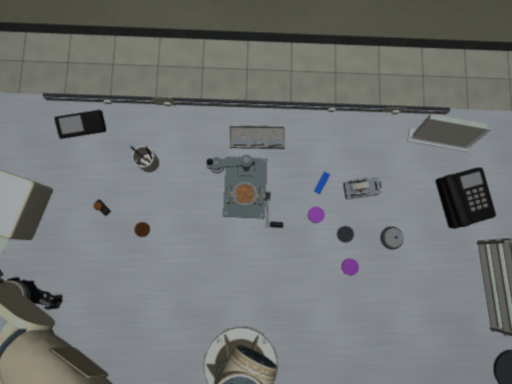

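View pics/side0.png

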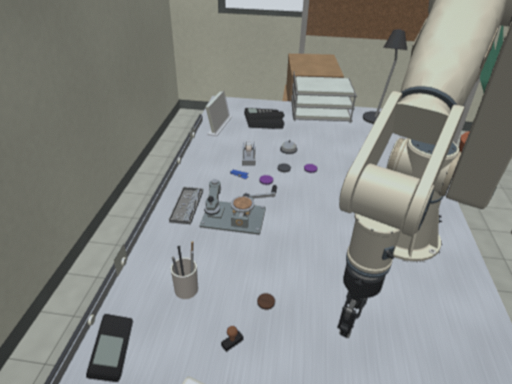

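The top view shows the press with its cork at about (245,193), the head knob at (212,162) and the lever grip at (276,224). The dark steel disc is at (345,234), with purple look-alikes at (316,214) and (350,267), and the wooden disc is at (142,229). The side view agrees.

```bash
cat > h.py <<'E'
from rig import r
import numpy as np, cv2
from scipy.spatial.transform import Rotation as R
def ray(n,uv,s=None):
    c=r.camera_params(n); u=(uv[0]-c['cx'])/c['fx']; v=(uv[1]-c['cy'])/c['fy']
    if n=='wrist':
        th=np.hypot(u,v); k=np.sin(th)/th if th>1e-9 else 1
        d=np.array([u*k,v*k,np.cos(th)]); H=c['hand_eye']
        T=R.from_euler('xyz',s['tcp_rot']); return s['eef_pos']+T.apply(H[:3,3]), T.apply(H[:3,:3]@d)
    M=cv2.Rodrigues(c['rvec'])[0]
    return -M.T@c['tvec'], M.T@np.array([u,v,1])
def onz(n,uv,z,s=None):
    o,d=ray(n,uv,s); return o+d*(z-o[2])/d[2]
def proj(n,P,s=None):
    c=r.camera_params(n)
    if n!='wrist':
        return cv2.projectPoints(np.array([P],float),c['rvec'],c['tvec'],np.array([[c['fx'],0,c['cx']],[0,c['fy'],c['cy']],[0,0,1]]),None)[0].ravel()
    T=R.from_euler('xyz',s['tcp_rot']);H=c['hand_eye']
    p=H[:3,:3].T@(T.inv().apply(np.array(P)-s['eef_pos'])-H[:3,3])
    rr=np.hypot(p[0],p[1]);th=np.arctan2(rr,p[2]);return np.array([c['cx'],c['cy']])+c['fx']*th*p[:2]/rr
def blobs(m,lo=20):
    n,l,st,ce=cv2.connectedComponentsWithStats(m.astype(np.uint8))
    return [(ce[i].round(1).tolist(),st[i].tolist()) for i in range(1,n) if st[i][4]>=lo]
def shot(n,name):
    s=r.sense(); im=r.grab_frame(n); cv2.imwrite(f'pics/{name}.png',im[:,:,::-1]); return s,im
E
python3 - <<'E'
from h import *
im=cv2.imread('pics/top0.png'); hsv=cv2.cvtColor(im,cv2.COLOR_BGR2HSV); H,S,V=[hsv[:,:,i].astype(int) for i in range(3)]
def sub(m,x0,y0,x1,y1,lo=15):
    k=np.zeros_like(m);k[y0:y1,x0:x1]=m[y0:y1,x0:x1];return blobs(k,lo)
w=sub(V<90,330,220,362,248);print('steel',w)
f=sub((V<110),130,218,156,242);print('wood',f)
c=sub((S>90)&(H<20),225,175,265,212);print('cork',c)
g=sub((V<60),262,215,290,235,5);print('grip',g)
k=sub((V<60),200,150,225,175,5);print('knob',k)
bed=sub((V<150),215,150,272,222);print('bed',bed)
for n,b,z in(('steel',w,12),('wood',f,12),('cork',c,80),('grip',g,67),('knob',k,172)):
    for e in b: print(n,onz('top',e[0],z).round(1))
for n in [(225,217),(265,217),(223,158),(268,158)]: print(onz('top',n,14).round(1))
cv2.imwrite('pics/crop.png',cv2.resize(im[145:240,195:290],(760,760),interpolation=cv2.INTER_CUBIC)[:600])
E
```

```text
steel [([344.9, 233.7], [337, 226, 17, 16, 213])]
wood [([141.6, 229.0], [134, 222, 16, 15, 198])]
cork [([244.5, 193.3], [236, 185, 18, 18, 266])]
grip [([276.1, 224.2], [270, 222, 13, 5, 55])]
knob [([209.5, 161.6], [207, 159, 6, 6, 30])]
bed [([243.0, 185.5], [215, 150, 57, 72, 4089])]
steel [ 455.8 -363.9   12. ]
wood [452.4 362.9  12. ]
cork [581.4   1.1  80. ]
grip [ 478.7 -111.3   67. ]
knob [668.3 117.8 172. ]
[503.4  68.6  14. ]
[507.6 -74.9  14. ]
[719.9  83.9  14. ]
[725.3 -81.1  14. ]
```

View pics/crop.png

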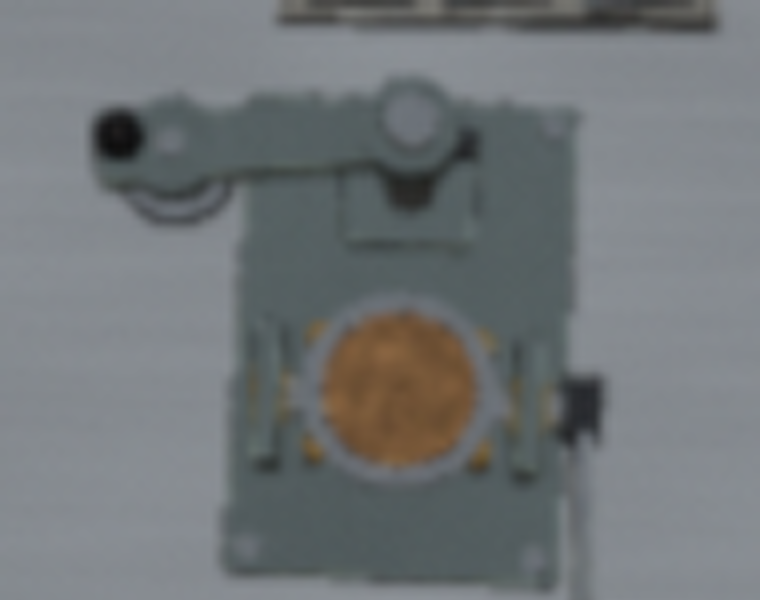

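The crop shows the press nearly square to the world, with the column top at about (246,160), the head swung out to the left, and the cork centred in its seat. The measured positions are consistent with the given sizes. I'm moving now: first turn the tool so it closes along x, then travel.

```bash
python3 -m jog '[[[0,0,0.145],[0,0,0],1],[[0,0,0.145],[0,0,0],1],[[0,0,0.145],[0,0,0],1],[[0,0,0.145],[0,0,0],1],[[0,0,0.145],[0,0,0],1],[[0,0,0.145],[0,0,0],1],[[0,0,0.145],[0,0,0],1],[[0,0,0.138],[0,0,0],1],[[0,0,0],[-0.045,0.02,0],1],[[0,0,0],[-0.045,0.02,0],1],[[0,0,0],[-0.045,0.02,0],1],[[0,0,0],[-0.045,0.02,0],1]]'
python3 -m jog '[[[0,0,0],[-0.045,0.02,0],1],[[0,0,0],[-0.045,0.02,0],1],[[0,0,0],[-0.045,0.02,0],1],[[0,0,0],[-0.045,0.02,0],1],[[0,0,0],[-0.045,0.02,0],1],[[0,0,0],[-0.045,0.02,0],1],[[0,0,0],[-0.045,0.02,0],1],[[0,0,0],[-0.045,0.02,0],1],[[0,0,0],[0,0.02,0],1],[[0,0,0],[0,0.02,0],1],[[0,0,0],[0,0,0],1]]'
```

```text
clock: 1.3
eef_pos: [333.7, 389.4, 256.0]
tcp_rot: [-3.141, 0.0, 1.572]
contact_force: [0.5, -0.5, 0.1]
opening: 0.999
grasp_force: 0.0
clock: 2.4
eef_pos: [535.4, 30.6, 256.0]
tcp_rot: [3.141, -0.0, 1.569]
contact_force: [0.1, -0.4, 0.2]
opening: 0.999
grasp_force: 0.0
```

Now I'm over the press, so I'll take a wrist view to refine it.

```bash
python3 - <<'E'
from h import *
s,im=shot('wrist','w1'); np.save('w1s.npy',s,allow_pickle=True)
hsv=cv2.cvtColor(im,cv2.COLOR_RGB2HSV); H,S,V=[hsv[:,:,i].astype(int) for i in range(3)]
for n,z in(('cork',80),):
    for b in blobs((S>100)&(H<20)&(V>70),300): print(b,onz('wrist',b[0],z,s).round(1))
for P in [(581,1,80),(478,-111,67),(680,1,160),(668,118,172)]: print(P,proj('wrist',P,s).round(0))
E
```

```text
([300.8, 204.4], [271, 175, 61, 60, 2842]) [581.3   6.1  80. ]
(581, 1, 80) [300. 209.]
(478, -111, 67) [210. 292.]
(680, 1, 160) [422. 236.]
(668, 118, 172) [433.  97.]
```

View pics/w1.png

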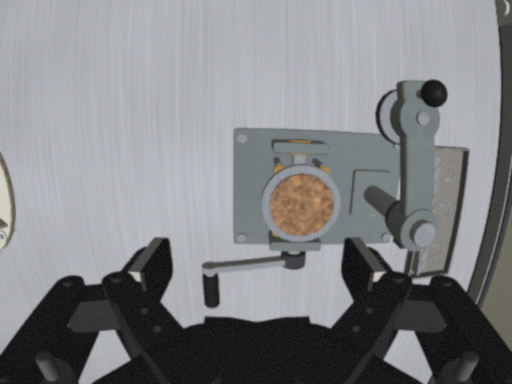

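The wrist view shows the cork at (301,204), the lever grip at (211,290), the knob at (433,93) and the column top at (424,234). The cork comes out 5 mm further left in y than in the top view. Next I'll go over the steel disc and compare the two cameras there.

```bash
python3 -m jog '[[[0,0,0],[-0.045,-0.008,0],1],[[0,0,0],[-0.045,-0.008,0],1],[[0,0,0],[-0.045,-0.008,0],1],[[0,0,0],[-0.045,-0.008,0],1],[[0,0,0],[-0.045,-0.008,0],1],[[0,0,0],[-0.045,-0.008,0],0.6],[[0,0,0],[-0.045,-0.008,0.02],0.6],[[0,0,0],[-0.04,-0.008,0.02],0.6],[[0,0,0],[-0.04,-0.016,0.02],0.6],[[0,0,0],[0,0,0.02],0.6],[[0,0,0],[0,0,0.02],0.6],[[0,0,0],[0,0,0],0.6]]'
python3 - <<'E'
from h import *
s=np.load('w1s.npy',allow_pickle=True).item()
for n,uv,z in(('grip',(211,290),67),('knob',(433,93),172),('cork',(300.8,204.4),80)): print(n,onz('wrist',uv,z,s).round(1))
s,im=shot('wrist','w2'); print(s['eef_pos'])
hsv=cv2.cvtColor(im,cv2.COLOR_RGB2HSV); H,S,V=[hsv[:,:,i].astype(int) for i in range(3)]
for b in blobs((V<80),300): print(b,onz('wrist',b[0],12,s).round(1))
print(proj('wrist',(455.8,-363.9,12),s))
E
```

```text
clock: 3.65
eef_pos: [451.3, -361.9, 153.7]
tcp_rot: [-3.137, -0.004, 1.571]
contact_force: [-0.1, 0.7, 0.8]
opening: 0.8
grasp_force: 0.0
grip [ 479.  -108.4   67. ]
knob [668.2 121.2 172. ]
cork [581.3   6.1  80. ]
[ 451.33011867 -361.92530996  153.70310399]
([262.8, 189.5], [232, 158, 63, 63, 3075]) [ 456.1 -360.9   12. ]
([264.8, 326.3], [0, 185, 512, 199, 44996]) [ 459.5 -517.3   12. ]
[262.47074732 192.71567761]
```

View pics/w2.png

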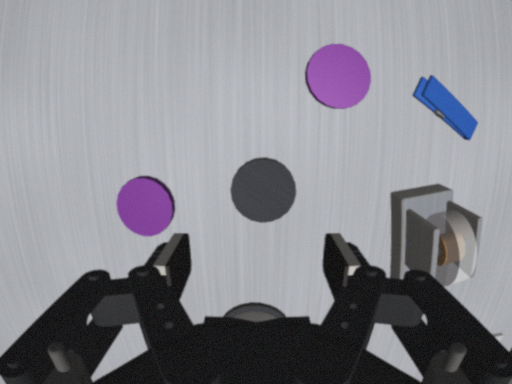

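The wrist view shows the steel disc at (263,190), centred between the jaws, with purple discs at (338,76) and (146,206). The disc's position agrees with the top view to within 3 mm. I'm descending.

```bash
python3 -m jog '[[[0,0,0],[0,0.005,0.03],0.6],[[0,0,0],[0,0,0.03],0.6],[[0,0,0],[0,0,0.03],0.6],[[0,0,0],[0,0,0.02],0.6],[[0,0,0],[0,0,0.008],0.6],[[0,0,0],[0,0,0],0.6]]'
python3 -m jog '[[[0,0,0],[0,0,0.004],0.6],[[0,0,0],[0,0,0.004],0.6],[[0,0,0],[0,0,0.002],0.6],[[0,0,0],[0,0,0],0.6]]'
```

```text
clock: 4.3
eef_pos: [458.7, -363.2, 38.5]
tcp_rot: [-3.141, -0.0, 1.572]
contact_force: [0.1, -0.3, 1.0]
opening: 0.8
grasp_force: 0.0
clock: 4.7
eef_pos: [458.7, -363.8, 28.5]
tcp_rot: [3.141, 0.0, 1.571]
contact_force: [-0.2, -0.7, -0.3]
opening: 0.796
grasp_force: 0.0
```

```bash
python3 -m jog '[[[0,0,0],[0.001,-0.002,0.002],0.6],[[0,0,0],[0,0,0.002],0.6],[[0,0,0],[0,0,0],0.6]]'
```

```text
clock: 5.0
eef_pos: [456.4, -362.6, 24.0]
tcp_rot: [-3.141, -0.0, 1.571]
contact_force: [-0.3, -0.8, 0.4]
opening: 0.801
grasp_force: 0.0
```

```bash
python3 -m jog '[[[0,0,0],[0,0,0.002],0.6],[[0,0,0],[0,0,0],0.6]]'
```

```text
clock: 5.2
eef_pos: [456.5, -362.7, 22.0]
tcp_rot: [-3.141, -0.0, 1.571]
contact_force: [1.0, -0.1, 0.3]
opening: 0.803
grasp_force: 0.0
```

```bash
python3 -m jog '[[[0,0,0],[0,0,0],0.2],[[0,0,0],[0,0,0],0.2],[[0,0,0],[0,0,0],0.2],[[0,0,0],[0,0,0],0.2],[[0,0,0],[0,0,0],0.2]]' 50
python3 -m jog '[[[0,0,0],[0,0,-0.01],0.2],[[0,0,0],[0,0,-0.04],0.2],[[0,0,0],[0,0,-0.045],0.2],[[0,0,0],[0,0,-0.045],0.2],[[0,0,0],[0,0,0],0.2],[[0,0,0],[0,0,0],0.2]]'
python3 - <<'E'
from h import *
s,im=shot('wrist','w3'); print(s['eef_pos'],s['contact_force'],s['opening'],s['grasp_force'])
cv2.imwrite('pics/w3c.png',cv2.resize(im[210:330,170:350],(720,480),interpolation=cv2.INTER_CUBIC)[:,:,::-1])
T=R.from_euler('xyz',s['tcp_rot'])
for z in (6,10,14,18,22): print(z,[proj('wrist',s['eef_pos']+T.apply([a,0,z]),s).round(0).tolist() for a in(-27,30)])
E
```

```text
clock: 5.7
eef_pos: [456.6, -362.8, 22.8]
tcp_rot: [-3.141, -0.0, 1.571]
contact_force: [-2.3, 1.3, 6.0]
opening: 0.676
grasp_force: 52.2
clock: 6.3
eef_pos: [456.9, -363.0, 163.6]
tcp_rot: [3.14, 0.002, 1.571]
contact_force: [-0.9, 1.0, -3.2]
opening: 0.679
grasp_force: 55.3
[ 456.9114345  -363.03227698  163.56163635] [-0.85504227  1.03422738 -3.15682559] 0.6792154477740701 55.346283316612244
6 [[257.0, 309.0], [257.0, 202.0]]
10 [[257.0, 304.0], [257.0, 199.0]]
14 [[257.0, 300.0], [257.0, 197.0]]
18 [[257.0, 296.0], [257.0, 195.0]]
22 [[257.0, 292.0], [257.0, 192.0]]
```

View pics/w3c.png

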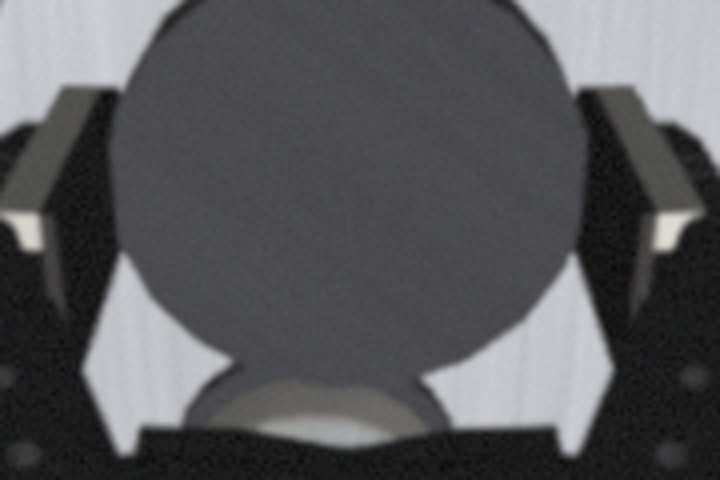

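The crop shows the steel disc held between both pads and level, with its lower edge at about row 304 and no slip. Next I'll get its centre in the tool frame from the column profile.

```bash
python3 - <<'E'
from h import *
im=cv2.imread('pics/w3.png').max(axis=2).astype(int)
for c in(245,257,268):
    print(c,'top',im[190:225,c].tolist()); print('  bot',im[290:315,c].tolist())
s={'eef_pos':np.array([0,0,100.]),'tcp_rot':np.array([np.pi,0,np.pi/2])}
for row in (195,200,205,208,212,300,302,304): 
    for z in(11,22.8): print(row,z,(onz('wrist',(257,row),100-z,s)[1]).round(1),end=' | ')
E
```

```text
245 top [208, 204, 206, 195, 142, 79, 45, 40, 48, 37, 50, 69, 79, 80, 79, 75, 81, 79, 82, 83, 81, 80, 81, 78, 77, 80, 81, 82, 78, 76, 78, 80, 84, 82, 82]
  bot [81, 80, 80, 82, 82, 80, 81, 80, 78, 81, 82, 80, 79, 79, 80, 84, 92, 99, 96, 99, 97, 98, 102, 115, 132]
257 top [201, 204, 189, 140, 76, 47, 40, 42, 38, 55, 71, 77, 80, 81, 82, 80, 80, 82, 81, 81, 80, 80, 79, 79, 81, 79, 80, 82, 79, 85, 82, 78, 79, 83, 81]
  bot [81, 77, 82, 80, 78, 82, 83, 77, 77, 77, 80, 82, 80, 82, 78, 79, 86, 97, 97, 99, 102, 104, 107, 105, 124]
268 top [199, 200, 199, 189, 151, 90, 50, 45, 35, 40, 47, 65, 74, 76, 76, 79, 80, 78, 75, 78, 80, 80, 82, 79, 84, 77, 82, 80, 81, 79, 82, 84, 81, 80, 79]
  bot [80, 81, 79, 83, 81, 78, 82, 81, 79, 81, 78, 80, 80, 81, 82, 82, 80, 78, 78, 81, 96, 102, 105, 108, 107]
195 11 31.7 | 195 22.8 28.5 | 200 11 29.4 | 200 22.8 25.9 | 205 11 27.1 | 205 22.8 23.3 | 208 11 25.6 | 208 22.8 21.8 | 212 11 23.7 | 212 22.8 19.7 | 300 11 -24.9 | 300 22.8 -33.4 | 302 11 -26.2 | 302 22.8 -34.8 | 304 11 -27.5 | 304 22.8 -36.3 |
```

```bash
python3 -m jog '[[[0,0,0],[0.02,0.008,-0.005],0.2],[[0,0,0],[0.039,0.0155,-0.005],0.2],[[0,0,0],[0.039,0.0155,-0.005],0.2],[[0,0,0],[0.039,0.0155,-0.005],0.2],[[0,0,0],[0.039,0.0155,-0.005],0.2],[[0,0,0],[0.039,0.0155,-0.005],0.2],[[0,0,0],[0.039,0.0155,-0.005],0.2],[[0,0,0],[0.039,0.0155,-0.005],0.2],[[0,0,0],[0.02,0.0075,0],0.2],[[0,0,0],[0,0,0],0.2],[[0,0,0],[0,0,0],0.2],[[0,0,0],[0,0,0],0.2]]'
python3 - <<'E'
from h import *
s,im=shot('wrist','w4'); print(s['eef_pos'],s['tcp_rot'],s['grasp_force'])
hsv=cv2.cvtColor(im,cv2.COLOR_RGB2HSV); H,S,V=[hsv[:,:,i].astype(int) for i in range(3)]
m=((S>100)&(H<20)&(V>60)).astype(np.uint8)
n,l,st,ce=cv2.connectedComponentsWithStats(m);i=1+st[1:,4].argmax()
c=max(cv2.findContours((l==i).astype(np.uint8),0,1)[0],key=len); h=cv2.convexHull(c)
e=cv2.fitEllipse(h);print(st[i],e)
P=np.array([onz('wrist',p[0],80,s) for p in h]);(cx,cy),_,_=cv2.fitEllipse(P[:,:2].astype(np.float32));print(cx,cy,_ ,cv2.fitEllipse(P[:,:2].astype(np.float32))[1])
print(np.ptp(P[:,:2],axis=0),(P[:,:2].max(0)+P[:,:2].min(0))/2)
E
```

```text
clock: 7.55
eef_pos: [579.5, -50.5, 201.0]
tcp_rot: [-3.139, 0.0, 1.57]
contact_force: [0.5, -0.6, -3.1]
opening: 0.676
grasp_force: 55.2
[579.54715391 -50.5178444  200.99986154] [-3.13908815e+00  1.09576195e-04  1.57025973e+00] 55.183632373809814
[ 220   90   82   80 5087] ((260.59246826171875, 129.70912170410156), (80.00163269042969, 81.16012573242188), 100.07225799560547)
582.3446655273438 4.261207103729248 67.7790756225586 (64.57205200195312, 64.9874038696289)
[64.8538535 63.7899378] [582.28157442   4.44436626]
```

View pics/w4.png

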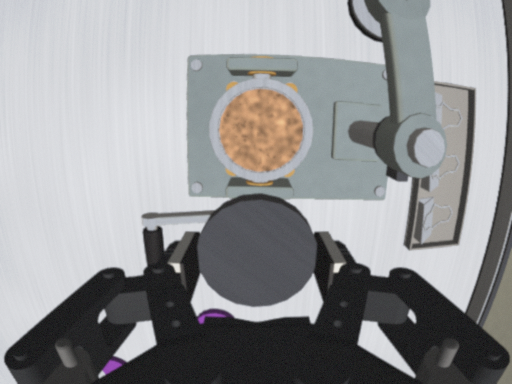

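The picture shows the cork at (261,130) inside its ring, the held disc at (257,250), and the head arm well clear. The cork measures about (582.3, 4.3). I'll move over it and lower.

```bash
python3 -m jog '[[[0,0,0],[0.02,0.0027,0],0.2],[[0,0,0],[0.02,0,0],0.2],[[0,0,0],[0.0138,0,0],0.2],[[0,0,0],[0,0,0.03],0.2],[[0,0,0],[0,0,0.03],0.2],[[0,0,0],[0,0,0.02],0.2],[[0,0,0],[0,0,0.01],0.2],[[0,0,0],[0,0,0],0.2],[[0,0,0],[0,0,0],0.2]]'
python3 -m jog '[[[0,0,0],[0,0,0.002],0.2],[[0,0,0],[0,0,0.002],0.2],[[0,0,0],[0,0,0.002],0.2],[[0,0,0],[0,0,0],0.2]]'
```

```text
clock: 8.5
eef_pos: [583.8, 3.8, 113.0]
tcp_rot: [3.141, 0.0, 1.57]
contact_force: [0.1, -1.1, -1.8]
opening: 0.675
grasp_force: 55.2
clock: 8.9
eef_pos: [583.3, 4.1, 106.3]
tcp_rot: [3.142, 0.0, 1.571]
contact_force: [-0.2, 0.7, -2.2]
opening: 0.676
grasp_force: 55.2
```

```bash
python3 -m jog '[[[0,0,0],[-0.0005,-0.001,0.001],0.2],[[0,0,0],[0,0,0.001],0.2],[[0,0,0],[0,0,0.001],0.2],[[0,0,0],[0,0,0],0.2]]'
```

```text
clock: 9.3
eef_pos: [582.2, 3.5, 103.1]
tcp_rot: [-3.141, -0.0, 1.571]
contact_force: [-0.2, 0.8, -2.2]
opening: 0.675
grasp_force: 55.2
```

```bash
python3 -m jog '[[[0,0,0],[0,0,0.0007],0.2],[[0,0,0],[0,0,0],0.2]]'
```

```text
clock: 9.5
eef_pos: [582.3, 3.5, 102.5]
tcp_rot: [-3.141, -0.0, 1.571]
contact_force: [-0.3, -0.1, -2.5]
opening: 0.675
grasp_force: 55.2
```

```bash
python3 -m jog '[[[0,0,0],[0,0,0.0007],0.2],[[0,0,0],[0,0,0],0.2]]'
```

```text
clock: 9.7
eef_pos: [582.3, 3.5, 102.2]
tcp_rot: [3.142, 0.0, 1.571]
contact_force: [-1.5, 0.1, 3.2]
opening: 0.675
grasp_force: 55.8
```

```bash
python3 -m jog '[[[0,0,0],[0,0,0.0007],0.2],[[0,0,0],[0,0,0],0.2]]'
```

```text
clock: 9.9
eef_pos: [582.4, 3.6, 102.1]
tcp_rot: [3.141, 0.0, 1.571]
contact_force: [-4.1, 0.6, 9.3]
opening: 0.675
grasp_force: 56.6
```

In contact. I'll ease off slightly, release, retreat and inspect.

```bash
python3 -m jog '[[[0,0,0],[0,0,-0.0007],0.2],[[0,0,0],[0,0,0],0.5],[[0,0,0],[0,0,0],0.65],[[0,0,0],[0,0,0],0.65],[[0,0,0],[0,0,-0.01],0.65],[[0,0,0],[0,0,-0.03],0.65],[[0,0,0],[0,0,-0.03],0.65],[[0,0,0],[0,0,-0.03],0.65],[[0,0,0],[-0.027,0,0],0.65],[[0,0,0],[-0.027,0,0],0.65],[[0,0,0],[0,0,0],0.65],[[0,0,0],[0,0,0],0.65]]'
cat > stk.py <<'E'
from h import *
import sys
def fit(pts,s,z):
    P=np.array([onz('wrist',p,z,s)[:2] for p in pts]).astype(np.float32)
    A=np.c_[2*P,np.ones(len(P))]; b=(P**2).sum(1)
    x=np.linalg.lstsq(A,b,rcond=None)[0]; rr=np.sqrt(x[2]+x[0]**2+x[1]**2)
    k=np.abs(np.hypot(*(P-x[:2]).T)-rr)<1
    if k.sum()>10: x=np.linalg.lstsq(A[k],b[k],rcond=None)[0]; rr=np.sqrt(x[2]+x[0]**2+x[1]**2)
    return x[:2].round(2),round(2*float(rr),2),int(k.sum()),len(P)
s,im=shot('wrist',sys.argv[1]); print(s['eef_pos'].round(1),s['tcp_rot'].round(4))
hsv=cv2.cvtColor(im,cv2.COLOR_RGB2HSV); H,S,V=[hsv[:,:,i].astype(int) for i in range(3)]
c0=proj('wrist',(582.3,4,90),s)
# radial scans from stack centre: colour profile
rows=[]
for a in np.arange(0,360,30):
    d=np.array([np.cos(np.radians(a)),np.sin(np.radians(a))])
    print(a,[ (int(H[y,x]),int(S[y,x]),int(V[y,x])) for x,y in [np.round(c0+d*q).astype(int) for q in range(26,56,3)]])
E
python3 stk.py w5
```

```text
clock: 11.1
eef_pos: [582.3, -50.8, 202.4]
tcp_rot: [3.141, -0.0, 1.569]
contact_force: [-1.0, 0.3, -0.6]
opening: 0.822
grasp_force: 0.0
[582.3 -50.8 202.4] [ 3.1412e+00 -2.0000e-04  1.5694e+00]
0 [(105, 13, 80), (105, 18, 83), (120, 18, 83), (120, 16, 78), (11, 82, 109), (11, 39, 136), (110, 14, 164), (112, 16, 177), (108, 19, 179), (93, 20, 143)]
30 [(116, 22, 83), (102, 16, 78), (115, 18, 83), (111, 22, 81), (12, 82, 122), (12, 49, 155), (112, 16, 172), (106, 16, 171), (106, 17, 164), (97, 22, 148)]
60 [(115, 19, 82), (110, 19, 81), (111, 23, 79), (115, 19, 82), (11, 70, 113), (11, 39, 138), (112, 16, 175), (106, 16, 173), (17, 77, 180), (30, 12, 124)]
90 [(120, 19, 81), (115, 18, 83), (105, 18, 84), (120, 19, 81), (14, 67, 122), (113, 7, 151), (108, 18, 174), (109, 16, 177), (111, 11, 161), (19, 131, 158)]
120 [(116, 22, 82), (113, 24, 85), (124, 22, 81), (113, 26, 79), (12, 61, 118), (174, 8, 156), (108, 18, 173), (109, 16, 179), (18, 24, 159), (60, 9, 89)]
150 [(107, 22, 80), (110, 18, 83), (105, 25, 83), (105, 13, 79), (0, 30, 93), (8, 39, 168), (113, 13, 171), (112, 16, 171)
[... 276 characters left out ...]
176), (110, 10, 160), (110, 18, 172), (115, 16, 175), (98, 21, 144)]
240 [(114, 15, 83), (120, 12, 85), (115, 18, 86), (120, 22, 82), (14, 68, 109), (14, 87, 141), (120, 5, 154), (109, 16, 172), (112, 16, 175), (18, 72, 170)]
270 [(105, 13, 79), (126, 16, 79), (128, 13, 76), (115, 19, 81), (13, 76, 118), (13, 106, 157), (105, 7, 151), (108, 17, 178), (112, 16, 177), (108, 15, 173)]
300 [(124, 25, 81), (103, 23, 78), (115, 19, 80), (115, 19, 79), (12, 93, 135), (14, 98, 148), (120, 7, 155), (110, 17, 180), (110, 17, 175), (17, 50, 170)]
330 [(120, 22, 80), (120, 16, 81), (109, 26, 80), (108, 16, 79), (13, 88, 134), (14, 100, 181), (107, 15, 156), (105, 18, 171), (111, 19, 173), (95, 19, 145)]
```

```bash
python3 -c "
import cv2;im=cv2.imread('pics/w5.png');cv2.imwrite('pics/w5c.png',cv2.resize(im[60:190,180:350],(782,598),interpolation=cv2.INTER_CUBIC))"
```

```text
(no output)
```

View pics/w5c.png

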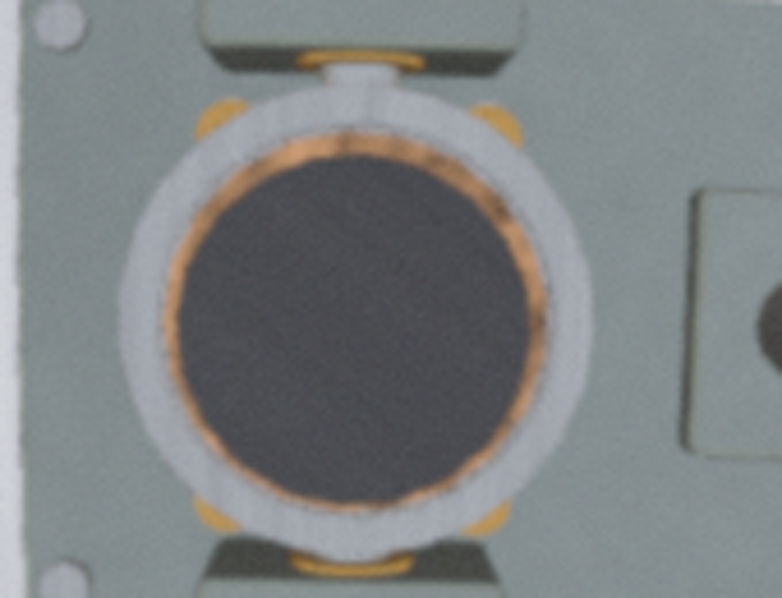

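The crop shows the steel disc on the cork with an even cork rim. It is centred left to right, and after parallax it is off by less than 1 mm vertically. Now I'll fetch the wooden disc.

```bash
python3 -m jog '[[[0,0,0],[0.03,-0.012,-0.01],0.6],[[0,0,0],[0.045,-0.015,-0.01],0.6],[[0,0,0],[0.045,-0.015,0],0.6],[[0,0,0],[0.045,-0.015,0],0.6],[[0,0,0],[0.045,-0.015,0],0.6],[[0,0,0],[0.045,-0.015,0],0.6],[[0,0,0],[0.045,-0.015,0.02],0.6],[[0,0,0],[0.045,-0.015,0.02],0.6],[[0,0,0],[0.045,-0.013,0.02],0.6],[[0,0,0],[0.01,0,0],0.6],[[0,0,0],[0,0,0],0.6],[[0,0,0],[0,0,0],0.6]]'
python3 - <<'E'
from h import *
s,im=shot('wrist','w6'); print(s['eef_pos'],s['tcp_rot'])
hsv=cv2.cvtColor(im,cv2.COLOR_RGB2HSV); H,S,V=[hsv[:,:,i].astype(int) for i in range(3)]
for b in blobs((S>70)&((H<20)|(H>170))&(V>20),400): print(b,onz('wrist',b[0],12,s).round(1))
print(proj('wrist',(452.4,364,12),s))
E
```

```text
clock: 12.35
eef_pos: [453.4, 346.0, 163.8]
tcp_rot: [3.141, 0.0, 1.572]
contact_force: [0.2, -0.2, 0.0]
opening: 0.801
grasp_force: 0.0
[453.39715818 346.01008309 163.75707544] [3.14134575e+00 1.86996959e-04 1.57169913e+00]
([346.6, 7.1], [331, 0, 35, 18, 499]) [537.2 520.3  12. ]
([255.8, 163.8], [228, 136, 56, 56, 2414]) [452.5 368.2  12. ]
[255.68621999 168.28907842]
```

The wooden disc measures (452.5, 366 to 368). I'm descending and gripping it.

```bash
python3 -m jog '[[[0,0,0],[0.01,-0.001,0.02],0.6],[[0,0,0],[0.0105,0,0.03],0.6],[[0,0,0],[0,0,0.03],0.6],[[0,0,0],[0,0,0.03],0.6],[[0,0,0],[0,0,0.02],0.6],[[0,0,0],[0,0,0.008],0.6],[[0,0,0],[0,0,0],0.6],[[0,0,0],[0,0,0],0.6]]'
```

```text
clock: 13.2
eef_pos: [453.3, 366.5, 26.5]
tcp_rot: [3.14, -0.001, 1.57]
contact_force: [-0.4, 0.8, 0.4]
opening: 0.803
grasp_force: 0.0
```

```bash
python3 -m jog '[[[0,0,0],[0,-0.0007,0.0018],0.2],[[0,0,0],[0,0,0],0.1],[[0,0,0],[0,0,0],0.1],[[0,0,0],[0,0,0],0.1],[[0,0,0],[0,0,0],0.1],[[0,0,0],[0,0,0],0.1]]' 30
python3 -m jog '[[[0,0,0],[0,0,-0.01],0.1],[[0,0,0],[0,0,-0.04],0.1],[[0,0,0],[0,0,-0.045],0.1],[[0,0,0],[0,0,-0.045],0.1],[[0,0,0],[0,0,-0.035],0.1],[[0,0,0],[0,0,0],0.1],[[0,0,0],[0,0,0],0.1]]'
python3 - <<'E'
from h import *
s,im=shot('wrist','w7'); hsv=cv2.cvtColor(im,cv2.COLOR_RGB2HSV); H,S,V=[hsv[:,:,i].astype(int) for i in range(3)]
for c in(250,257,263): print('col',c,[(r0,int(H[r0,c]),int(S[r0,c]),int(V[r0,c])) for r0 in list(range(194,212,1))+list(range(290,310))])
s={'eef_pos':np.array([0,0,100.]),'tcp_rot':np.array([np.pi,0,np.pi/2])}
for row in (198,200,202,204,206,296,298,300,302,304): print(row,[(onz('wrist',(257,row),100-z,s)[1]).round(1) for z in(12,24)])
E
```

```text
clock: 13.8
eef_pos: [452.7, 367.1, 25.2]
tcp_rot: [3.139, -0.001, 1.571]
contact_force: [0.5, -1.9, 6.0]
opening: 0.617
grasp_force: 30.3
clock: 14.5
eef_pos: [451.9, 366.9, 200.3]
tcp_rot: [3.139, -0.002, 1.571]
contact_force: [-0.1, 0.2, 0.0]
opening: 0.61
grasp_force: 31.7
col 250 [(194, 111, 9, 190), (195, 114, 7, 187), (196, 109, 11, 190), (197, 110, 9, 177), (198, 135, 4, 145), (199, 4, 19, 92), (200, 13, 67, 53), (201, 9, 135, 49), (202, 13, 156, 44), (203, 8, 96, 53), (204, 9, 119, 62), (205, 11, 127, 76), (206, 12, 132, 85), (207, 12, 118, 91), (208, 12, 126, 89), (209, 10, 123, 89), (210, 10, 122, 90), (211, 12, 133, 88), (290, 11, 133, 86), (291, 11, 136, 88), (292, 11, 135, 89), (293, 10, 136, 90), (294, 11, 125, 92), (295, 10, 125, 92), (296, 9, 122, 90), (297, 11, 88, 98), (298, 9, 28, 128), (299, 130, 5, 162), (300, 107, 10, 178), (301, 110, 12, 185), (302, 120, 7, 183), (303, 113, 11, 185), (304, 109, 11, 184), (305, 110, 8, 183), (306, 108, 14, 186), (307, 113, 11, 183), (308, 113, 11, 185), (309, 110, 8, 184)]
col 257 [(194, 115, 8, 187), (195, 116, 9, 189), (196, 
[... 1210 characters left out ...]
, 11, 123, 93), (297, 9, 77, 100), (298, 4, 15, 133), (299, 128, 6, 166), (300, 111, 10, 183), (301, 113, 11, 185), (302, 105, 11, 185), (303, 109, 11, 181), (304, 107, 10, 181), (305, 111, 10, 182), (306, 115, 8, 181), (307, 110, 8, 183), (308, 115, 8, 181), (309, 111, 10, 182)]
198 [np.float64(30.1), np.float64(26.6)]
200 [np.float64(29.1), np.float64(25.6)]
202 [np.float64(28.2), np.float64(24.5)]
204 [np.float64(27.2), np.float64(23.5)]
206 [np.float64(26.3), np.float64(22.4)]
296 [np.float64(-23.0), np.float64(-31.4)]
298 [np.float64(-24.3), np.float64(-32.8)]
300 [np.float64(-25.6), np.float64(-34.3)]
302 [np.float64(-26.9), np.float64(-35.7)]
304 [np.float64(-28.3), np.float64(-37.2)]
```

The wooden disc is held with its centre about 0.9 mm along tool x. I'll carry it over the stack.

```bash
python3 -m jog '[[[0,0,0],[-0.02,0.007,0],0.1],[[0,0,0],[-0.04,0.014,0],0.1],[[0,0,0],[-0.045,0.016,0],0.1],[[0,0,0],[-0.045,0.016,0],0.1],[[0,0,0],[-0.045,0.016,0],0.1],[[0,0,0],[-0.045,0.016,0],0.1],[[0,0,0],[-0.045,0.016,0],0.1],[[0,0,0],[-0.045,0.016,0],0.1],[[0,0,0],[-0.0236,0.01,0],0.1],[[0,0,0],[-0.01,0.003,0.02],0.1],[[0,0,0],[0,0,0.02],0.1],[[0,0,0],[0,0,0],0.1]]'
python3 -m jog '[[[0,0,0],[0,0,0.02],0.1],[[0,0,0],[0,0,0.01],0.1],[[0,0,0],[0,0,0],0.1],[[0,0,0],[0,0,0],0.1]]'
```

```text
clock: 15.75
eef_pos: [578.9, 2.5, 154.7]
tcp_rot: [-3.134, -0.0, 1.57]
contact_force: [-0.9, -0.2, 0.5]
opening: 0.611
grasp_force: 31.7
clock: 16.15
eef_pos: [581.7, 3.3, 128.8]
tcp_rot: [-3.141, -0.0, 1.571]
contact_force: [-0.1, -0.2, -0.9]
opening: 0.613
grasp_force: 31.7
```

```bash
python3 -m jog '[[[0,0,0],[0,0.0005,0.004],0.1],[[0,0,0],[0,0,0.003],0.1],[[0,0,0],[0,0,0.002],0.1],[[0,0,0],[0,0,0],0.1]]'
```

```text
clock: 16.55
eef_pos: [582.1, 3.0, 119.4]
tcp_rot: [-3.141, 0.0, 1.571]
contact_force: [0.1, -0.3, -0.3]
opening: 0.613
grasp_force: 31.7
```

```bash
python3 -m jog '[[[0,0,0],[0,0,0.001],0.1],[[0,0,0],[0,0,0],0.1],[[0,0,0],[0,0,0],0.1]]'
```

```text
clock: 16.85
eef_pos: [582.2, 3.0, 118.7]
tcp_rot: [3.141, -0.0, 1.571]
contact_force: [-1.2, 0.1, -0.3]
opening: 0.614
grasp_force: 31.7
```

```bash
python3 -m jog '[[[0,0,0],[0,0,0.001],0.1],[[0,0,0],[0,0,0],0.1],[[0,0,0],[0,0,0],0.1]]'
```

```text
clock: 17.15
eef_pos: [582.1, 3.1, 117.6]
tcp_rot: [-3.141, 0.0, 1.571]
contact_force: [0.9, -0.6, -0.1]
opening: 0.613
grasp_force: 31.7
```

```bash
python3 -m jog '[[[0,0,0],[0,0,0.0006],0.1],[[0,0,0],[0,0,0],0.1],[[0,0,0],[0,0,0],0.1]]'
```

```text
clock: 17.45
eef_pos: [582.2, 3.0, 117.0]
tcp_rot: [3.142, 0.0, 1.571]
contact_force: [0.1, -0.5, -1.9]
opening: 0.614
grasp_force: 31.7
```

```bash
python3 -m jog '[[[0,0,0],[0,0,0.0006],0.1],[[0,0,0],[0,0,0],0.1],[[0,0,0],[0,0,0],0.1]]'
```

```text
clock: 17.75
eef_pos: [582.3, 3.0, 116.6]
tcp_rot: [3.141, 0.0, 1.571]
contact_force: [-1.6, -0.8, 3.5]
opening: 0.615
grasp_force: 32.1
```

Touching now. I'll release, retreat and look.

```bash
python3 -m jog '[[[0,0,0],[0,0,-0.0003],0.1],[[0,0,0],[0,0,0],0.4],[[0,0,0],[0,0,0],0.6],[[0,0,0],[0,0,0],0.6],[[0,0,0],[0,0,-0.01],0.6],[[0,0,0],[0,0,-0.03],0.6],[[0,0,0],[0,0,-0.03],0.6],[[0,0,0],[0,0,-0.03],0.6],[[0,0,0],[-0.03,0,0],0.6],[[0,0,0],[-0.03,0,0],0.6],[[0,0,0],[0,0,0],0.6],[[0,0,0],[0,0,0],0.6]]'
python3 - <<'E'
from h import *
s,im=shot('wrist','w8');print(s['eef_pos'])
cv2.imwrite('pics/w8c.png',cv2.resize(im[60:190,180:350],(782,598),interpolation=cv2.INTER_CUBIC)[:,:,::-1])
E
```

```text
clock: 18.95
eef_pos: [582.2, -57.3, 217.2]
tcp_rot: [3.141, -0.0, 1.569]
contact_force: [0.1, 0.9, -0.6]
opening: 0.8
grasp_force: 0.0
[582.18282832 -57.2642477  217.2267321 ]
```

View pics/w8c.png

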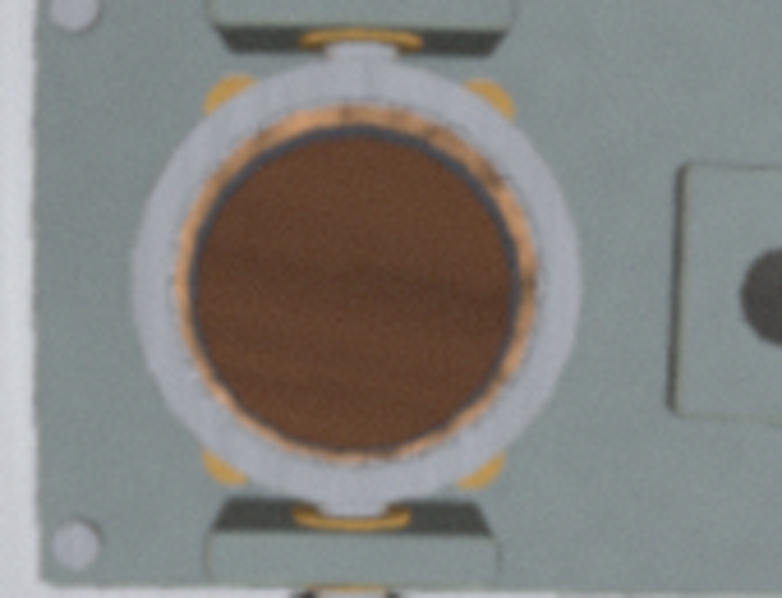

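The crop shows the wooden disc concentric on the steel disc, within about 1 mm. Next I'll swing the head, moving above the knob and locating it.

```bash
python3 -m jog '[[[0,0,0],[0,0,-0.03],0.4],[[0,0,0],[0,0.01,-0.03],0.4],[[0,0,0],[0.03,0.02,0],0.4],[[0,0,0],[0.04,0.02,0],0.3],[[0,0,0],[0.04,0.02,0],0.3],[[0,0,0],[0.04,0.016,0],0.3],[[0,0,0],[0.02,0,0],0.3],[[0,0,0],[0,0,0],0.3],[[0,0,0],[0,0,0],0.3]]'
python3 - <<'E'
from h import *
s,im=shot('wrist','w9');print(s['eef_pos'],s['tcp_rot'])
hsv=cv2.cvtColor(im,cv2.COLOR_RGB2HSV); V=hsv[:,:,2].astype(int)
print(proj('wrist',(668.2,120,172),s), proj('wrist',(682,3,165),s))
for b in blobs(V[:250]<60,100): print(b,onz('wrist',b[0],172,s).round(1))
E
```

```text
clock: 19.9
eef_pos: [667.5, 113.5, 276.4]
tcp_rot: [-3.141, 0.001, 1.572]
contact_force: [0.2, -0.2, -1.5]
opening: 0.648
grasp_force: 0.0
[667.4580329  113.49701706 276.41745515] [-3.14064144e+00  5.84409593e-04  1.57244193e+00]
[257.93151373 193.98482973] [272.08642877 310.83613655]
([468.3, 123.4], [448, 0, 32, 250, 2811]) [854.8 185.1 172. ]
([445.2, 132.0], [438, 59, 11, 147, 161]) [828.1 175.  172. ]
([259.1, 191.9], [246, 179, 27, 27, 562]) [669.1 121.7 172. ]
([196.8, 242.1], [189, 232, 14, 18, 170]) [617.7  78.6 172. ]
([316.5, 242.2], [311, 232, 14, 18, 165]) [716.8  78.7 172. ]
```

View pics/w9.png

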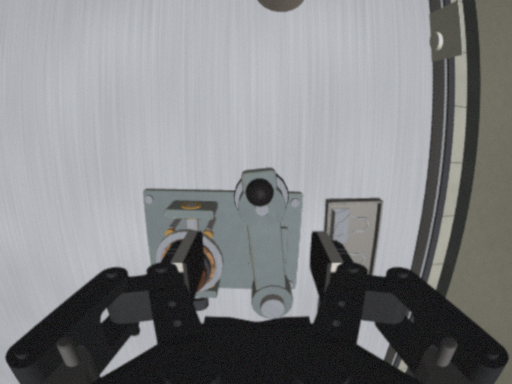

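The picture shows the knob at (259,192), which is about (669,121), between the jaws, with the column at (272,305). I'm descending and gripping it gently.

```bash
python3 -m jog '[[[0,0,0],[0.0075,0.0015,0.02],0.3],[[0,0,0],[0,0,0.03],0.3],[[0,0,0],[0,0,0.025],0.3],[[0,0,0],[0,0,0.012],0.3],[[0,0,0],[0,0,0.003],0.3],[[0,0,0],[0,0,0],0.3],[[0,0,0],[0,0,0],-0.2],[[0,0,0],[0,0,0],-0.55],[[0,0,0],[0,0,0],-0.7],[[0,0,0],[0,0,0],-0.7],[[0,0,0],[0,0,0],-0.7],[[0,0,0],[0,0,0],-0.7]]' 20
python3 - <<'E'
import numpy as np
# knob on 120 mm circle about column C, start angle a0; tool x radial
C=np.array([682.3,2.5]);P=np.array([669,121.]);v=P-C;a=np.arctan2(v[1],v[0]);print(np.hypot(*v),np.pi-a)
for n in(24,):
    d=1.46/n; print('per row local (tool axes before turn): chord',2*118.9*np.sin(d/2),'dir out',118.9*(np.cos(d)-1),'tang',118.9*np.sin(d),'turn',d)
E
```

```text
clock: 21.15
eef_pos: [670.3, 120.6, 188.0]
tcp_rot: [3.14, -0.0, 1.571]
contact_force: [-1.2, -0.8, 5.6]
opening: 0.236
grasp_force: 19.5
119.24403549024998 1.4590277891679635
per row local (tool axes before turn): chord 7.231968075287121 dir out -0.21993844508818844 tang 7.2286229201933265 turn 0.06083333333333333
```

```bash
python3 -m jog '[[[0,0,0.055],[0,0,0],-0.7],[[0,0,-0.11],[0,0,0],-0.7],[[0,0,-0.055],[0,0,0],-0.7],[[0,0,-0.06],[-0.0002,-0.0072,0],-0.7],[[0,0,-0.06],[-0.0002,-0.0072,0],-0.7],[[0,0,-0.06],[-0.0002,-0.0072,0],-0.7],[[0,0,-0.06],[-0.0002,-0.0072,0],-0.7],[[0,0,0],[0,0,0],-0.7]]'
python3 - <<'E'
from h import *
s=r.sense();p=s['eef_pos'];v=p[:2]-[682.3,2.5];print(p,np.hypot(*v),np.pi-np.arctan2(v[1],v[0]),s['tcp_rot'],s['contact_force'])
E
```

```text
clock: 21.95
eef_pos: [641.2, 114.6, 187.8]
tcp_rot: [3.141, -0.001, 1.923]
contact_force: [-2.9, 2.8, 5.7]
opening: 0.241
grasp_force: 19.9
[641.19366077 114.62692083 187.82541763] 119.42435890438682 1.2194055038175078 [ 3.14076407e+00 -9.08968850e-04  1.92273394e+00] [-2.90064495  2.79302432  5.65518281]
```

```bash
python3 -m jog '[[[0,0,-0.06],[-0.0002,-0.0072,0],-0.7],[[0,0,-0.06],[-0.0002,-0.0072,0],-0.7],[[0,0,-0.06],[-0.0002,-0.0072,0],-0.7],[[0,0,-0.06],[-0.0002,-0.0072,0],-0.7],[[0,0,-0.06],[-0.0002,-0.0072,0],-0.7],[[0,0,-0.06],[-0.0002,-0.0072,0],-0.7],[[0,0,-0.06],[-0.0002,-0.0072,0],-0.7],[[0,0,-0.06],[-0.0002,-0.0072,0],-0.7],[[0,0,-0.06],[-0.0002,-0.0072,0],-0.7],[[0,0,-0.06],[-0.0002,-0.0072,0],-0.7],[[0,0,0],[0,0,0],-0.7]]'
python3 - <<'E'
from h import *
s=r.sense();p=s['eef_pos'];v=p[:2]-[682.3,2.5];print(p,np.hypot(*v),np.pi-np.arctan2(v[1],v[0]),s['tcp_rot'],s['contact_force'])
E
```

```text
clock: 23.05
eef_pos: [584.4, 71.2, 187.8]
tcp_rot: [3.141, -0.001, 2.522]
contact_force: [-4.8, 1.5, 8.5]
opening: 0.237
grasp_force: 20.1
[584.42368966  71.22949853 187.78383788] 119.5973080500431 0.6122061043590663 [ 3.14126635e+00 -6.42077472e-04  2.52244593e+00] [-4.80491823  1.48570299  8.49143879]
```

```bash
python3 -m jog '[[[0,0,-0.06],[-0.0002,-0.0072,0],-0.7],[[0,0,-0.06],[-0.0002,-0.0072,0],-0.7],[[0,0,-0.06],[-0.0002,-0.0072,0],-0.7],[[0,0,-0.06],[-0.0002,-0.0072,0],-0.7],[[0,0,-0.06],[-0.0002,-0.0072,0],-0.7],[[0,0,-0.06],[-0.0002,-0.0072,0],-0.7],[[0,0,-0.06],[-0.0002,-0.0072,0],-0.7],[[0,0,-0.06],[-0.0002,-0.0072,0],-0.7],[[0,0,-0.06],[-0.0002,-0.0072,0],-0.7],[[0,0,-0.06],[-0.0002,-0.0072,0],-0.7],[[0,0,0],[0,0,0],-0.7]]'
python3 - <<'E'
from h import *
s=r.sense();p=s['eef_pos'];v=p[:2]-[682.3,2.5];print(p,np.hypot(*v),np.pi-np.arctan2(v[1],v[0]),s['tcp_rot'],s['contact_force'])
E
```

```text
clock: 24.15
eef_pos: [562.4, 3.8, 187.8]
tcp_rot: [3.141, 0.0, 3.122]
contact_force: [-4.4, 0.2, 9.6]
opening: 0.236
grasp_force: 20.4
[562.4357517    3.83561843 187.7906401 ] 119.8716893100448 0.011142297825406544 [3.14086819e+00 2.34125683e-04 3.12232871e+00] [-4.35902651  0.20744635  9.58019864]
```

```bash
python3 -m jog '[[[0,0,0],[0,-0.002,0],-0.7],[[0,0,0],[0,-0.002,0],-0.7],[[0,0,0],[0,0,0],-0.7]]'
```

```text
clock: 24.45
eef_pos: [562.4, 3.3, 187.8]
tcp_rot: [3.135, 0.0, 3.12]
contact_force: [-4.5, 19.7, 8.6]
opening: 0.237
grasp_force: 21.1
```

```bash
python3 -m jog '[[[0,0,0],[0,-0.001,0],-0.7],[[0,0,0],[0,-0.001,0],-0.7],[[0,0,0],[0,0,0],-0.7]]'
```

```text
clock: 24.75
eef_pos: [562.4, 3.1, 187.8]
tcp_rot: [3.133, 0.0, 3.119]
contact_force: [-3.8, 28.9, 8.9]
opening: 0.237
grasp_force: 22.1
```

The head is against its stop: the force rose to 29 N with no further travel. I'll unload, let go, rise and turn back for the lever.

```bash
python3 -m jog '[[[0,0,0],[0,0.004,0],-0.7],[[0,0,0],[0,0,0],-0.2],[[0,0,0],[0,0,0],0],[[0,0,0],[0,0,0],0],[[0,0,0],[0,0,-0.02],0],[[0,0,0],[0,0,-0.04],0],[[0,0,0.14],[0,0,-0.03],0],[[0,0,0.142],[0,0,0],0],[[0,0,0.142],[0,0,0],0],[[0,0,0.142],[0,0,0],0],[[0,0,0.142],[0,0,0],0],[[0,0,0.142],[0,0,0],0]]'
python3 -m jog '[[[0,0,0.142],[0,0,0],0],[[0,0,0.142],[0,0,0],0],[[0,0,0.142],[0,0,0],0],[[0,0,0.142],[0,0,0],0],[[0,0,0.146],[0,0,0],0],[[0,0,0],[0,0,0],0],[[0,0,0],[0,0,0],0]]'
python3 - <<'E'
from h import *
s,im=shot('wrist','w10');print(s['eef_pos'],s['tcp_rot'])
hsv=cv2.cvtColor(im,cv2.COLOR_RGB2HSV); V=hsv[:,:,2].astype(int)
for b in blobs(V[:250]<60,100): print(b,onz('wrist',b[0],172,s).round(1))
print(proj('wrist',(562.4,3.8,172),s))
E
```

```text
clock: 25.95
eef_pos: [562.5, 1.5, 276.6]
tcp_rot: [-3.141, 0.0, 2.264]
contact_force: [0.5, -0.7, 0.2]
opening: 0.503
grasp_force: 0.0
clock: 26.65
eef_pos: [562.5, 1.7, 276.6]
tcp_rot: [-3.141, 0.0, 1.561]
contact_force: [0.6, 0.4, -0.4]
opening: 0.497
grasp_force: 0.0
[562.49551086   1.68421248 276.60781595] [-3.14146414e+00  4.85124271e-05  1.56077743e+00]
([496.5, 71.2], [492, 1, 8, 144, 163]) [788.8 125.2 172. ]
([400.3, 146.4], [398, 123, 5, 49, 116]) [678.9  46.8 172. ]
([440.2, 187.4], [430, 128, 18, 122, 324]) [724.5  12.5 172. ]
([267.2, 158.2], [252, 153, 37, 18, 101]) [570.6  36.  172. ]
([256.6, 198.2], [244, 185, 26, 27, 554]) [562.3   4.8 172. ]
([210.1, 241.5], [203, 231, 13, 19, 154]) [523.7 -32.  172. ]
([303.1, 241.7], [299, 231, 12, 19, 148]) [600.2 -32.9 172. ]
[256.70707884 199.43065392]
```

The knob stayed at its stop. On to the lever grip.

```bash
python3 -m jog '[[[0,0,0],[-0.03,-0.02,0],0.1],[[0,0,0],[-0.03,-0.023,0],0.1],[[0,0,0],[-0.034,-0.02,0.02],0.1],[[0,0,0],[-0.02,-0.02,0.04],0.1],[[0,0,0],[0,0,0.04],0.1],[[0,0,0],[0,0,0.02],0.1],[[0,0,0],[0,0,0],0.1],[[0,0,0],[0,0,0],0.1]]'
python3 - <<'E'
from h import *
s,im=shot('wrist','w11');print(s['eef_pos'],s['tcp_rot'])
hsv=cv2.cvtColor(im,cv2.COLOR_RGB2HSV); V=hsv[:,:,2].astype(int)
print(proj('wrist',(479,-109,67),s))
for b in blobs(V[:300]<70,100): print(b,onz('wrist',b[0],67,s).round(1))
cv2.imwrite('pics/w11c.png',cv2.resize(im[100:330,100:420],(800,575))[:,:,::-1])
E
```

```text
clock: 27.5
eef_pos: [478.3, -111.0, 157.1]
tcp_rot: [-3.141, -0.0, 1.558]
contact_force: [1.0, -0.1, 0.8]
opening: 0.551
grasp_force: 0.0
[ 478.25096385 -110.97483211  157.10276284] [-3.14140118e+00 -2.26507112e-05  1.55840188e+00]
[257.87110843 205.22014001]
([349.0, 3.1], [339, 0, 28, 9, 150]) [546.7  41.5  67. ]
([437.3, 77.5], [366, 0, 146, 209, 4567]) [620.2  -8.2  67. ]
([456.9, 16.7], [427, 0, 56, 41, 1627]) [644.9  48.5  67. ]
([344.9, 127.1], [339, 121, 13, 14, 137]) [541.6 -51.9  67. ]
([368.9, 150.1], [361, 145, 19, 14, 144]) [560.9 -68.2  67. ]
([508.7, 182.6], [505, 161, 7, 40, 172]) [718.5 -92.4  67. ]
([257.4, 204.3], [245, 174, 26, 62, 1511]) [ 478.7 -108.3   67. ]
([158.1, 278.9], [74, 231, 138, 69, 4255]) [ 394.2 -173.7   67. ]
([353.7, 279.4], [279, 231, 161, 69, 4330]) [ 559.  -176.2   67. ]
```

View pics/w11c.png

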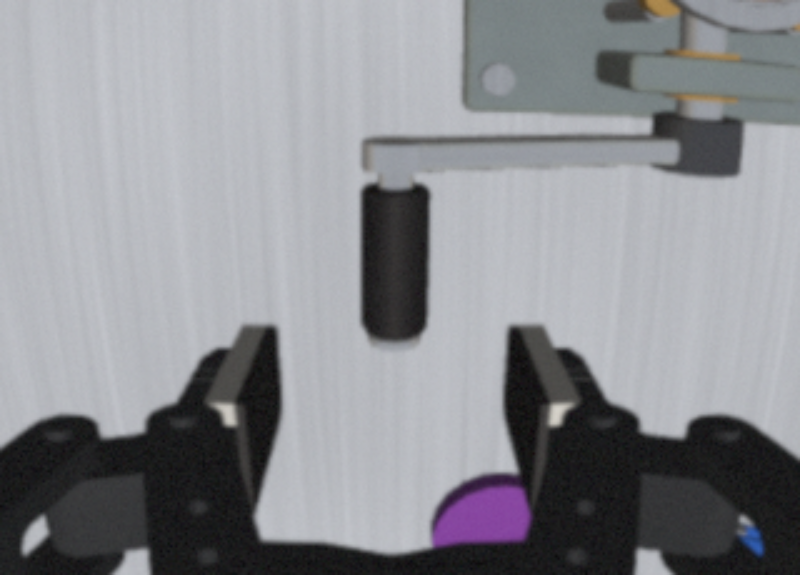

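The crop shows the grip centred between the jaws at (257,204), the lever running level towards the hub, and the purple disc clear of the path. I'm descending and pinching.

```bash
python3 -m jog '[[[0,0,0],[0,0.0005,0.03],0.1],[[0,0,0],[0,0,0.03],0.1],[[0,0,0],[0,0,0.018],0.1],[[0,0,0],[0,0,0.006],0.1],[[0,0,0],[0,0,0],0.1],[[0,0,0],[0,0,0],-0.4],[[0,0,0],[0,0,0],-0.7],[[0,0,0],[0,0,0],-0.8],[[0,0,0],[0,0,0],-0.8],[[0,0,0],[0,0,0],-0.8]]' 60
python3 - <<'E'
import numpy as np
ph=np.linspace(0.2618,np.pi/2,25)
x=-105*np.cos(ph);z=40+105*np.sin(ph)
print(np.c_[np.diff(x),-np.diff(z)].round(1).tolist())
E
```

```text
clock: 28.55
eef_pos: [478.9, -111.1, 73.7]
tcp_rot: [3.14, 0.0, 1.557]
contact_force: [-2.8, 0.4, 7.8]
opening: 0.211
grasp_force: 58.5
[[1.6, -5.5], [1.9, -5.4], [2.2, -5.3], [2.5, -5.1], [2.8, -5.0], [3.1, -4.8], [3.3, -4.7], [3.6, -4.5], [3.8, -4.3], [4.0, -4.1], [4.2, -3.8], [4.4, -3.6], [4.6, -3.4], [4.8, -3.1], [5.0, -2.8], [5.1, -2.6], [5.3, -2.3], [5.4, -2.0], [5.5, -1.7], [5.6, -1.4], [5.6, -1.1], [5.7, -0.8], [5.7, -0.5], [5.7, -0.2]]
```

```bash
python3 -m jog '[[[0,0,0],[0,0.0016,-0.0055],-0.8],[[0,0,0],[0,0.0019,-0.0054],-0.8],[[0,0,0],[0,0.0022,-0.0053],-0.8],[[0,0,0],[0,0.0025,-0.0051],-0.8],[[0,0,0],[0,0.0028,-0.005],-0.8],[[0,0,0],[0,0.0031,-0.0048],-0.8],[[0,0,0],[0,0.0033,-0.0047],-0.8],[[0,0,0],[0,0.0036,-0.0045],-0.8],[[0,0,0],[0,0.0038,-0.0043],-0.8],[[0,0,0],[0,0.004,-0.0041],-0.8],[[0,0,0],[0,0,0],-0.8]]'
```

```text
clock: 29.65
eef_pos: [506.6, -111.5, 121.8]
tcp_rot: [-3.14, 0.0, 1.557]
contact_force: [-5.3, -4.5, -3.2]
opening: 0.216
grasp_force: 58.9
```

```bash
python3 -m jog '[[[0,0,0],[0,0.0042,-0.0038],-0.8],[[0,0,0],[0,0.0044,-0.0036],-0.8],[[0,0,0],[0,0.0046,-0.0034],-0.8],[[0,0,0],[0,0.0048,-0.0031],-0.8],[[0,0,0],[0,0.005,-0.0028],-0.8],[[0,0,0],[0,0.0051,-0.0026],-0.8],[[0,0,0],[0,0.0053,-0.0023],-0.8],[[0,0,0],[0,0.0054,-0.002],-0.8],[[0,0,0],[0,0,0],-0.8]]'
```

```text
clock: 30.55
eef_pos: [545.2, -112.3, 145.8]
tcp_rot: [-3.139, 0.001, 1.557]
contact_force: [-9.1, -5.1, 8.1]
opening: 0.213
grasp_force: 60.0
```

```bash
python3 -m jog '[[[0,0,0],[0,0.0055,-0.0017],-0.8],[[0,0,0],[0,0.0056,-0.0014],-0.8],[[0,0,0],[0,0.0056,-0.0011],-0.8],[[0,0,0],[0,0.0057,-0.0008],-0.8],[[0,0,0],[0,0.0057,-0.0005],-0.8],[[0,0,0],[0,0.0057,-0.0002],-0.8],[[0,0,0],[0,0,0],-0.8],[[0,0,0],[0,0,0],-0.8],[[0,0,0],[0,0,0],-0.8]]'
python3 - <<'E'
from h import *
s,im=shot('side','s2');s=r.sense();print(s['eef_pos'],s['qvel'].round(4),s['contact_force'])
print(proj('side',(582,-80,100)))
u,v=proj('side',(582,-60,100)).astype(int)
cv2.imwrite('pics/s2c.png',cv2.resize(im[v-60:v+60,u-80:u+80],(800,600),interpolation=cv2.INTER_CUBIC)[:,:,::-1])
E
```

```text
clock: 31.45
eef_pos: [579.9, -112.9, 152.0]
tcp_rot: [3.142, 0.001, 1.557]
contact_force: [-5.5, -3.9, 6.9]
opening: 0.214
grasp_force: 60.0
[ 579.87342178 -112.95623586  151.95375616] [-0.001   0.0002  0.0031  0.0004 -0.0014  0.0016] [-4.64010563 -4.09308576  7.97103429]
[245.70097569 183.92093852]
```

View pics/s2c.png

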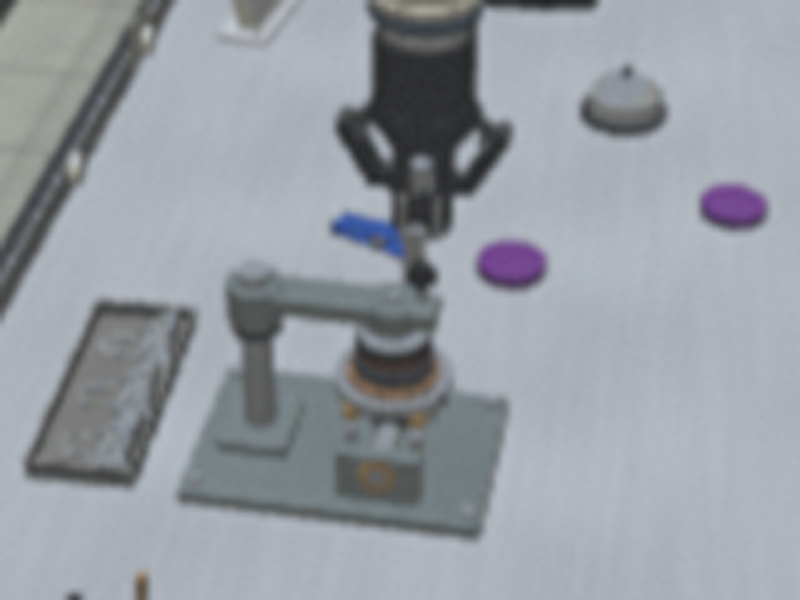

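The picture shows the lever standing upright in the jaws, the table lifted and the stack pressed against the pad under the head. The grip travelled 101 mm in x, against 101.4 mm expected for straight up. I'm handing in.

```bash
python3 -c "
from rig import r
print(r.sign_off())"
```

```text
the job is handed in; nothing more can be done
None
```

I handed in the job with the steel and wooden discs centred on the cork, the head at its stop and the lever held upright; the hand-in returned no verdict, and I judged the pad contact from the final side picture, not from a force reading.

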